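# Open the double-door panel console, flush bolt and all

### The arm

A 7-joint arm with a two-finger parallel gripper is mounted at the origin on the work surface. World frame = base frame: x ahead of the robot, y to its left, z up, the work surface at z = 0. Lengths are in m, angles in rad, forces in N, time in s.
With the tool pointing down it reaches from about 0.4 to 0.85 m from the base axis. Payload 10.4 kg.
Tool frame: the origin (TCP) lies midway between the tips of the shut fingers; the grasp point (between the pads) lies 19 mm behind it; x points along the fingers, y is the direction in which the jaws open and shut, and the axes are right-handed (so a half turn about x gives the same grasp; the last joint's range is limited). The gripper opens to 87 mm and grips with 3 to 60 N. Pads are 19 mm wide; open, the fingers measure 117 mm over their backs; the gripper's body (75 mm by 190 mm) begins 51 mm behind the grasp point.
Start: joints at [-1.139, 0.332, -0.065, 1.46, 0.022, 1.35, -0.088], TCP at [0.275, 0.561, 0.223] pointing down, gripper open.
Joint ranges: [-2.6, 2.6], [-0.5, 2.12], [-1.47, 1.34], [0.16, 2.42], [-1.27, 4.41], [0.06, 2.06], [-2.6, 2.6]. Speed limits (rad/s): [2.22, 2.22, 2.79, 2.79, 3.14, 3.14, 3.14].

### API

Orientations are given as a unit quaternion [x, y, z, w].
In Python, from bench import * gives the robot as it stands.
- The arm moves only by the shell command python3 -m inch 'ROWS' [FORCE]. ROWS is JSON, a list that holds one entry, the list of rows, each a list of 7 numbers: the shift along the world's x, y, z each as a share of 120 mm, from -1 to 1, then the turn, a rotation vector about the world's x, y, z each as a share of 2 pi rad, from -1 to 1, then the closure, from 0 (fully open) to 1 (shut). A call has 1 to 10 rows; each row is the pose to reach, as a shift and turn from the pose commanded when the call began, turning the shorter way round; what a row does not reach only later rows make up. A row lasts 1/10 s, in which the tool goes at most 50 mm and 8.59 degrees, less where a joint would pass 70% of its speed; a pose out of reach is approached as far as the arm can. A call with a number of a shift or a turn outside -1 to 1 is refused whole. A call with a gripper value outside its range is refused whole. The fingers move at their own pace and stop on an object; FORCE is the grip in N (left out, the last holds). Time passes only in rows, so rows that repeat a pose let the fingers close. It gives the time, the measured TCP pose, the force and the opening at its end, in the units of the state.
- read_state(): the state, without advancing time (a new reading comes with each control period).
- camera(name): name is "scene" or "side" or "wrist"; returns the picture (384x512x3 uint8, red, green, blue); there is no depth.
- get_calibration(name): a dict with "fx", "fy", "cx", "cy" (pixels), "xyz" and "attitude" of the camera in the world. Camera axes: x right, y up, looking along -z (the intrinsics and any distortion apply to the point x, -y, -z); pixel columns grow to the right and rows downward; lengths in m; the calibration is good to about 2 mm. The wrist camera is an equidistant fisheye: a pixel r from the principal point sees the ray r / f radians off the axis. A picture is of the moment at which its call begins: read the wrist's pose just before it. get_calibration takes no time and is no camera call; for the wrist camera it gives the pose at the moment of the call.
- close_job(): hands the job in, once; it reports no verdict.
The state is a dict: "time": time; "joint_positions": joint angles; "joint_vel": joint speeds; "joint_torque": joint torques, N m; "ee_pos": TCP position; "eef_rot": TCP orientation; "ft_force": force on the tool from outside, world axes, zero at the start; "torque": the same for the moment, N m; "width": finger opening in m.
Only numpy, scipy, OpenCV 4.12 (cv2) and the standard library are available. Lean on these libraries where they do the work, as an engineer would, in place of code of your own. Each camera call takes 0.05 s, during which the arm holds its last target.

### The job

Open up the sloping storage console so that the gold panel inside can be lifted out: swing the active door wide open (about square to the sloping face or further), draw the red flush bolt on the passive door's edge all the way back, then swing the passive door wide open too. Leave both doors standing open with the bolt drawn, and do not push or knock over anything standing next to or on the console.

Things in the scene. Friction and masses are not known exactly. Their poses are not given: they have to be found in the camera images.
- cabinet: Fixed grey console, 344 mm wide, 298 deep, 179 high. Origin on the table at mid-width, 108 behind the front; x to its back, y left, z up. Its face slopes 30 deg from level, from 72 mm up at the front to 179 up at x = 78; then a flat deck. Face axes: up-slope (0.866,0,0.5), outward (-0.5,0,0.866); centre (-15,0,125) mm. Doors 170 mm along the slope, hinges along the slope at left and right.
- active_door (a joint): Angle of the active (left, +y) white door, rad: 0 shut (starts 0 to 0.06), grows as its free edge rises out of the face; stop at 1.75; 1.57 = square to the face. Stiff hinge, stays where left; about 3 N at the handle moves it. 10 mm plate from its hinge to 21 mm past the console's middle line, lying over the passive door's tongue and hiding the bolt.
- active_handle (a point): Middle of the active door's pull: black round bar, 10 mm thick, 60 long between two legs, across the door (along y when shut), axis 17 mm out from the face, 120 from the hinge, half-way up the slope. Pinch it from its up-slope and down-slope sides, tool square to the face (30 deg tilt); it can pivot in the fingers as the door swings. Axes: x up-slope, y along the bar, z out of the door.
- active_hinge (a point): Point on the active door's hinge axis, level with its handle along the slope, in the plane of its outer face. The axis is this frame's x (up-slope); opening turns in the negative sense about it. The shut door reaches to -y.
- bolt (a joint): Travel of the flush bolt, m: 0 thrown (starts 0 to 0.004), 0.030 drawn fully back at its stop. Its tab is slid straight down the slope. Until about 0.014 it holds the passive door shut. It stays where left; about 4 N moves it.
- bolt_tab (a point): Middle of the bolt's red tab: 10 mm along the slope, 24 across, 21 tall, standing on the passive door's recessed tongue, whose top is 34 mm below the outer face; hidden by the shut active door. A 6 mm rod lies on the tongue up-slope of it (keep fingertips 7 mm above the tongue). Passive door's raised edge 12 mm to its right; free to the left. Axes: x up-slope, z out of the passive door.
- passive_door (a joint): Angle of the passive (right, -y) white door, rad: 0 shut, grows as its free edge rises out of the face; stop at 1.75; 1.57 = square to the face. Bolted shut at the start. Stiff hinge, stays where left; about 4 N at the handle moves it. Plate 124 mm wide from its hinge, then a recessed tongue 46 mm wide with the bolt.
- passive_handle (a point): Middle of the passive door's pull: black round bar as on the active door (10 mm thick, 60 long, axis 17 mm out from the face), 85 mm from its hinge, half-way up the slope; pinched the same way. Either bar creeps a little in the fingers as it pivots: grip firmly (about 30 N) and lead the door by 0.1 to 0.3 rad. Axes: x up-slope, y along the bar, z out of the door.
- passive_hinge (a point): Point on the passive door's hinge axis, level with its handle along the slope, in the plane of its outer face. The axis is this frame's x (up-slope); opening turns in the positive sense about it. The shut door reaches to +y.
- jar: Bystander: closed amber jar, diameter 56, height 75 mm, on the console's rear deck. Origin under its centre.
- tape_roll: Bystander: yellow tape roll, outer diameter 76, 20 mm high, lying on the rear deck. Origin under its centre.
- wash_bottle: Bystander: white bottle with a red cap, diameter 72, height 150 mm, on the table left of the console. Origin under its centre.
- screwdriver: Bystander: screwdriver with a red handle, about 200 mm long and under 40 mm high, lying in front of the console.
- tray: Bystander: blue open tray 130 x 100 x 30 mm, on the table right of the console. Origin under its centre.
- spacer_block: Bystander: aluminium block 80 x 30 x 30 mm on the table in front of the console. Origin under its centre.

How it is judged:
On the way, in this order (a step that is already met when the one before it is completed fails the run):
1. the active door is opened (past 1.0 rad) while the bolt is still thrown and the passive door shut (value of joint active_door above 1 rad and value of joint bolt below 0.012 m and value of joint passive_door below 0.06 rad), for 0.1 s.
2. the bolt is drawn back (22 mm or more of its 30 mm) with the passive door still shut and the active door open (value of joint bolt above 0.022 m and value of joint passive_door below 0.15 rad and value of joint active_door above 0.8 rad), for 0.1 s.
At the end, for the whole second after the job is handed in: Both doors stand open and still at 1.15 rad (66 degrees) or more, and the bolt is still drawn back by 20 mm or more (value of joint each of active_door, passive_door above 1.15 rad and value of joint bolt above 0.02 m and velocity of joint active_door between -0.05 and 0.05 rad/s and velocity of joint passive_door between -0.05 and 0.05 rad/s); the robot touches nothing.
It fails at once if something standing next to or on the console is pushed more than 40 mm from its place (distance of any of jar, tape_roll, wash_bottle, screwdriver, tray, spacer_block from where it was at the start of the episode above 0.04 m).
It fails at once if a bystander (other than the screwdriver) is tipped over (angle between any of jar, tape_roll, wash_bottle, tray, spacer_block's own z axis and vertical above 0.6 rad).
It also fails if it takes over 64 s, if anything falls off the work surface, if the arm or the gripper's body presses on something with over 40 N, if the wrist force passes 120 N, or if a joint passes its speed limit or range.

## Working session

There is one attempt and no reset: what is moved stays moved. The work goes in short steps, Python scripts to look and compute and a shell command to move; the robot and the scene stay as the last step left them, time stands still between calls to the robot, and variables do not carry over. Pictures are saved under pics/ and viewed, and the job is handed in when it is done.

```bash
ls; mkdir -p pics; python3 - <<'E'
from bench import *
import cv2
print(read_state())
for n in ["scene","side","wrist"]:
    print(n,get_calibration(n))
    im=camera(n); cv2.imwrite(f"pics/{n}0.png",im[:,:,::-1])
E
```

```text
pics
{'time': 0.0, 'joint_positions': array([-1.13856884,  0.33290323, -0.06467793,  1.4609661 ,  0.02159057,
        1.34991357, -0.08850659]), 'joint_vel': array([ 0.00153215,  0.00068913,  0.00035443,  0.00201524,  0.00212059,
       -0.00192005,  0.00098786]), 'joint_torque': array([-1.01581420e-03, -6.23265338e+01,  2.39437725e-02, -3.89899278e+01,
       -6.15045056e-02,  3.98312195e-02,  1.03131570e-04]), 'ee_pos': array([0.27440445, 0.5610886 , 0.22172248]), 'eef_rot': array([ 0.15890608,  0.68899543, -0.15994598,  0.68880436]), 'ft_force': array([-0.34047817, -0.54564413,  0.13283945]), 'torque': array([-0.00071695, -0.01049518,  0.02029775]), 'width': 0.08725370572691289}
scene {'fx': 432.1357896331586, 'fy': 432.1357896331586, 'cx': 247.73476382961118, 'cy': 185.0788278854472, 'xyz': array([1.32164422, 0.13810722, 0.76712045]), 'attitude': array([0.27060454, 0.30706689, 0.68854411, 0.59865693])}
side {'fx': 464.43557675801407, 'fy': 464.43557675801407, 'cx': 251.98465219596073, 'cy': 195.9360465036303, 'xyz': array([ 0.5358194 , -0.78209272,  0.96298813]), 'attitude': array([ 0.38175137, -0.01903796, -0.02606098,  0.9237014 ])}
wrist {'fx': 297.3186396354542, 'fy': 297.3186396354542, 'cx': 252.28950710440373, 'cy': 193.05084485138906, 'xyz': array([0.20037429, 0.59765149, 0.38442821]), 'attitude': array([-0.12930743, -0.07977005,  0.5232639 ,  0.83851727])}
```

View pics/scene0.png

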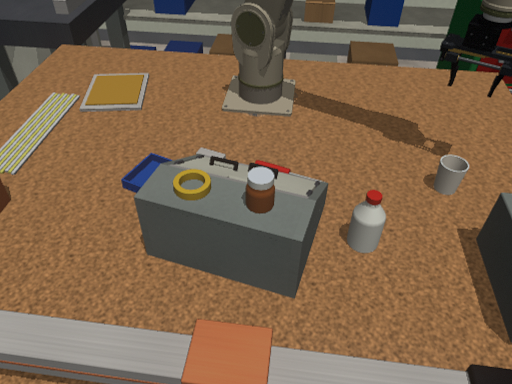

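View pics/side0.png

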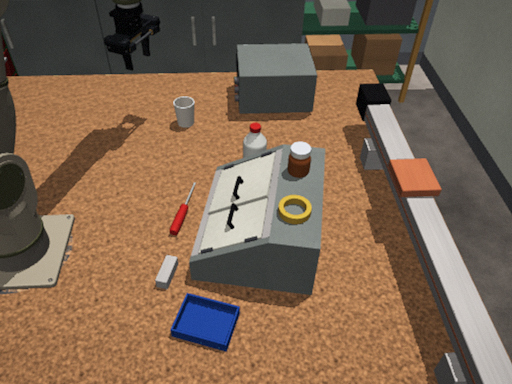

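View pics/wrist0.png

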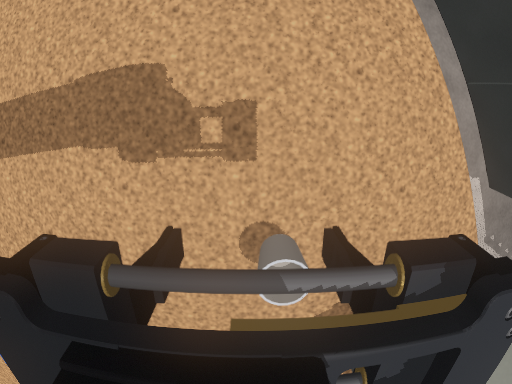

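The scene view shows the console's rear with the jar, tape roll and bottle. The side view shows its face, both handles, and the screwdriver, block and tray. I'll enlarge both.

```bash
python3 - <<'E'
import cv2
im=cv2.imread("pics/side0.png"); c=im[130:300,180:340]; cv2.imwrite("pics/side0c.png",cv2.resize(c,None,fx=3.5,fy=3.5,interpolation=cv2.INTER_CUBIC))
im=cv2.imread("pics/scene0.png"); c=im[140:290,120:340]; cv2.imwrite("pics/scene0c.png",cv2.resize(c,None,fx=3.5,fy=3.5,interpolation=cv2.INTER_CUBIC))
E
```

```text
(no output)
```

View pics/side0c.png

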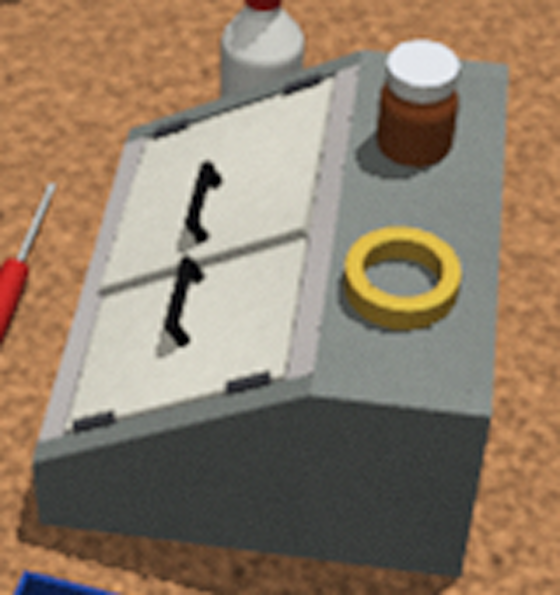

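View pics/scene0c.png

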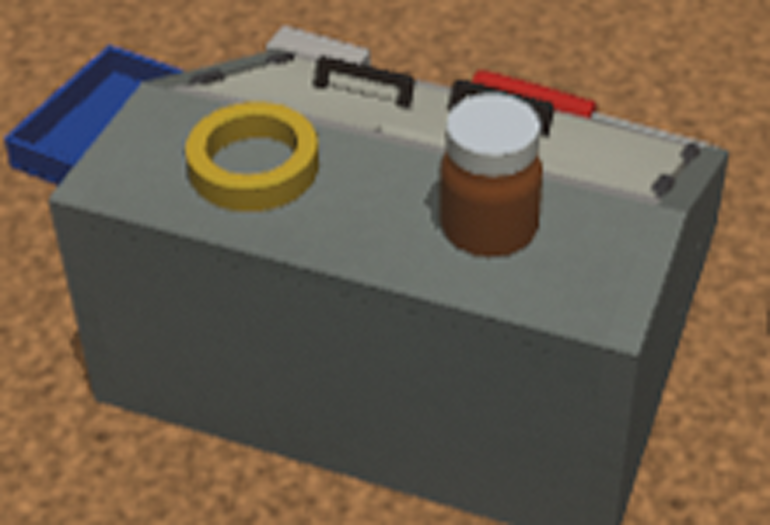

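Corners read off both crops. For example, in the side crop the slope-top right corner is at (312,394) and the front-right top corner is at (37,460). Next I fit the console pose and locate the bystanders.

```bash
cat > h.py <<'E'
from bench import *
import numpy as np, cv2
from scipy.spatial.transform import Rotation as R
from scipy.optimize import least_squares
def proj(c,P):
    P=np.atleast_2d(P); q=R.from_quat(c['attitude']).inv().apply(P-c['xyz'])
    v=np.c_[q[:,0],-q[:,1],-q[:,2]]
    return np.c_[c['fx']*v[:,0]/v[:,2]+c['cx'],c['fy']*v[:,1]/v[:,2]+c['cy']]
def projw(c,P):
    P=np.atleast_2d(P); q=R.from_quat(c['attitude']).inv().apply(P-c['xyz'])
    v=np.c_[q[:,0],-q[:,1],-q[:,2]]; n=np.linalg.norm(v[:,:2],axis=1); th=np.arctan2(n,v[:,2])
    return np.c_[c['fx']*th*v[:,0]/n+c['cx'],c['fy']*th*v[:,1]/n+c['cy']]
def ray(c,uv):
    d=np.array([(uv[0]-c['cx'])/c['fx'],-(uv[1]-c['cy'])/c['fy'],-1.]); return c['xyz'],R.from_quat(c['attitude']).apply(d)
def atz(c,uv,z):
    o,d=ray(c,uv); return o+d*(z-o[2])/d[2]
try: CAB=np.load('cab.npy')
except Exception: CAB=None
def RC(): return R.from_euler('z',CAB[2])
def w(p): # cabinet mm -> world m
    return RC().apply(np.array(p)/1000)+[CAB[0],CAB[1],0]
def face(s,y,n): # slope coord, y, outward (mm) from face centre -> world
    return w(np.array([-15,0,125])+s*np.array([.866,0,.5])+n*np.array([-.5,0,.866])+np.array([0,y,0]))
E
python3 - <<'E'
import h; from h import *
sd=get_calibration("side"); sc=get_calibration("scene")
S=[((-108,-172,72),(37,460)),((-108,172,72),(132,132)),((78,-172,179),(312,394)),((78,172,179),(362,52)),((190,-172,179),(490,415)),((190,172,179),(507,65)),((-108,-172,0),(38,523)),((190,-172,0),(461,575))]
C=[((190,-172,179),(52,204)),((190,172,179),(638,355)),((190,-172,0),(97,400)),((-108,172,72),(727,152)),((78,-172,179),(150,83))]
def res(x,full=False):
    h.CAB=x; r=[]
    for L,c,o in ((S,sd,(180,130)),(C,sc,(120,140))):
        P=np.array([w(a) for a,_ in L]); uv=np.array([b for _,b in L])/3.5+np.array(o)-.36
        r.append(proj(c,P)-uv)
    r=np.vstack(r); return r if full else r.ravel()
f=least_squares(res,[.65,0,0],loss='soft_l1'); print(f.x); print(res(f.x,True).round(1))
np.save('cab.npy',f.x); h.CAB=f.x
inv=lambda p:(RC().inv().apply(p-np.array([*f.x[:2],0]))*1000).round()
off=lambda u,o:(u[0]/3.5+o[0]-.36,u[1]/3.5+o[1]-.36)
print('jar top',inv(atz(sd,off((423,65),(180,130)),.254)),'tape',inv(atz(sd,off((402,270),(180,130)),.197)))
print('bottle cap',inv(atz(sd,(256,128),.15)), inv(atz(sc,(374,196),.15)))
for nm,uv,z in (('sd0',(193,185),.01),('sd1',(176,226),.02),('blk a',(168,259),.03),('blk b',(165,283),.03),('trayTL',(193,297),.03),('tray BR',(229,347),.03),('trayTR',(239,314),.03),('cup',(184,103),.08)):
    print(nm,inv(atz(sd,uv,z)),atz(sd,uv,z).round(3))
print('ah',face(0,52,17),'ph',face(0,-87,17))
for n,p in(('a',face(0,52,17)),('p',face(0,-87,17)),('p2',face(0,-75,17))): print(n,(proj(sd,p)-[180,130]+.36)*3.5,(proj(sc,p)-[120,140]+.36)*3.5)
E
```

```text
[ 0.5819689   0.03898279 -0.20385276]
[[-1.6  0.5]
 [-0.6 -0.9]
 [-0.4 -0. ]
 [ 0.2 -0.7]
 [ 0.5  0.2]
 [ 0.5 -0.2]
 [ 0.5  0.1]
 [-0.   0.7]
 [-0.5 -1.3]
 [ 1.   0.4]
 [ 0.1  0.5]
 [ 1.5 -0.4]
 [-1.6 -0. ]]
jar top [125.  68. 254.] tape [126. -74. 197.]
bottle cap [ -8. 269. 150.] [ -7. 278. 150.]
sd0 [-177.  148.   10.] [0.438 0.22  0.01 ]
sd1 [-183.  -24.   20.] [0.398 0.052 0.02 ]
blk a [-171. -142.   30.] [ 0.385 -0.065  0.03 ]
blk b [-159. -212.   30.] [ 0.383 -0.136  0.03 ]
trayTL [ -85. -240.   30.] [ 0.45  -0.179  0.03 ]
tray BR [  20. -350.   30.] [ 0.531 -0.307  0.03 ]
trayTR [  28. -268.   30.] [ 0.555 -0.229  0.03 ]
cup [-276.  460.   80.] [0.405 0.545 0.08 ]
ah [0.56948257 0.0946635  0.139722  ] ph [ 0.54134288 -0.04145835  0.139722  ]
a [[207.31336188 178.31403082]] [[535.99562424 111.69828564]]
p [[174.49847936 316.62470303]] [[337.371282    66.39412743]]
p2 [[177.55795856 303.72937651]] [[353.98663573  70.18391778]]
```

```bash
cat >> h.py <<'E'
def tool(R0=None):
    s=read_state(); return s, R.from_quat(s['eef_rot'])
def tocab(p): return RC().inv().apply(np.array(p)-np.array([*CAB[:2],0]))*1000
def toface(p):
    q=tocab(p)-np.array([-15,0,125]); return np.array([q@[.866,0,.5],q[1],q@[-.5,0,.866]])
def target(tilt=0.,flip=1):
    # tilt: rotation about up-slope axis (cab frame), rad
    x=np.array([.5,0,-.866]);y=flip*np.array([.866,0,.5]);M=np.c_[x,y,np.cross(x,y)]
    return RC()*R.from_rotvec(tilt*np.array([.866,0,.5]))*R.from_matrix(M)
def rows(pos,Rt):
    s,Rn=tool(); d=(np.array(pos)-s['ee_pos'])/.12; rv=(Rt*Rn.inv()).as_rotvec()
    print('shift shares',d.round(3),'turn shares',(rv/2/np.pi).round(4),'deg',np.degrees(np.linalg.norm(rv)).round(1))
E
python3 - <<'E'
from h import *
sd=get_calibration("side"); sc=get_calibration("scene")
for y in (20,26,32,40,-55,-61,-67,-75):
    p=face(0,y,17); print(y,((proj(sd,p)-[180,130]+.36)*3.5).round(),((proj(sc,p)-[120,140]+.36)*3.5).round())
s,Rn=tool(); print(RC().inv().apply(Rn.as_matrix().T).round(2))
for f in (1,-1): rows(face(0,26,120),target(0,f))
print(face(0,26,120), toface(s['ee_pos']))
E
```

```text
20 [[200. 208.]] [[489. 101.]]
26 [[202. 202.]] [[498. 103.]]
32 [[203. 197.]] [[507. 105.]]
40 [[205. 189.]] [[518. 108.]]
-55 [[183. 283.]] [[382.  77.]]
-61 [[181. 289.]] [[373.  75.]]
-67 [[180. 295.]] [[365.  73.]]
-75 [[178. 304.]] [[354.  70.]]
[[-0.   -0.   -1.  ]
 [ 0.25  0.97 -0.  ]
 [ 0.97 -0.25  0.  ]]
shift shares [ 1.995 -4.013  0.058] turn shares [ 0.0395 -0.0806 -0.2049] deg 80.5
shift shares [ 1.995 -4.013  0.058] turn shares [-0.0858 -0.0421  0.2825] deg 107.4
[0.51378539 0.07962772 0.22892   ] [-290.92062827  449.17004692  279.92276387]
```

```bash
python3 - <<'E'
import cv2
im=cv2.imread("pics/side0.png"); c=im[170:235,200:275]; cv2.imwrite("pics/side0d.png",cv2.resize(c,None,fx=8,fy=8,interpolation=cv2.INTER_CUBIC))
E
```

```text
(no output)
```

View pics/side0d.png

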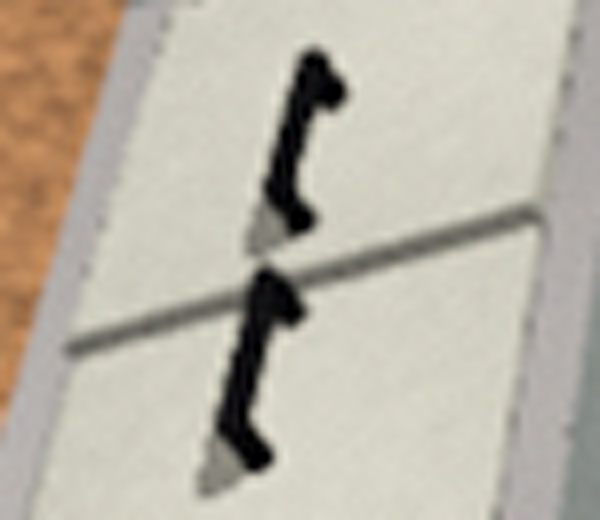

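The active bar centres at about (237,186) and the passive at about (231,214) in the full side picture, so y≈+30 and −65 along the face. I'll raise the arm and carry it over.

```bash
python3 -m inch '[[[0.5,-1,0.9,0.01,-0.02,-0.05,0],[0.5,-1,0.9,0.01,-0.02,-0.05,0],[0.5,-1,0.9,0.01,-0.02,-0.05,0],[0.5,-1,0.9,0.01,-0.02,-0.05,0]]]' 30 && python3 -m inch '[[[0.5,-1,0,0.01,-0.02,-0.05,0],[0.5,-1,0,0.01,-0.02,-0.05,0],[0.5,-1,0,0.01,-0.02,-0.05,0]]]' && python3 -m inch '[[[0.5,-1,0,0.01,-0.02,-0.05,0],[0.5,-1,0,0.01,-0.02,-0.05,0],[0.5,-1,0,0.01,-0.02,-0.05,0]]]' && python3 -m inch '[[[0.4,-0.9,-0.3,0.01,-0.02,-0.05,0.2],[0.4,-0.9,-0.3,0.01,-0.02,-0.05,0.2],[0.4,-0.9,-0.3,0.01,-0.02,-0.05,0.2],[0.4,-0.9,-0.3,0.01,-0.02,-0.05,0.2]]]'; python3 - <<'E'
from h import *
s,_=tool(); print(s['joint_positions'],toface(s['ee_pos'])); rows(face(0,29,100),target())
cv2.imwrite("pics/w1.png",camera("wrist")[:,:,::-1])
c=get_calibration("wrist")
for p in ((0,29,17),(0,-64,17),(0,-1,0)): print(p,projw(c,face(*p)).round())
E
```

```text
time: 0.55
ee_pos: [0.3364, 0.439, 0.3341]
eef_rot: [0.299, 0.614, -0.233, 0.692]
ft_force: [-0.1, 0.1, -0.1]
width: 0.0869
time: 0.85
ee_pos: [0.3952, 0.3187, 0.3306]
eef_rot: [0.427, 0.523, -0.301, 0.674]
ft_force: [0.3, 0.6, 0.3]
width: 0.0871
time: 1.15
ee_pos: [0.4549, 0.1986, 0.3303]
eef_rot: [0.542, 0.415, -0.359, 0.636]
ft_force: [0.7, -0.7, 0.3]
width: 0.0872
time: 1.55
ee_pos: [0.5024, 0.0901, 0.293]
eef_rot: [0.64, 0.297, -0.408, 0.58]
ft_force: [-0.0, 0.7, 0.7]
width: 0.0708
[-0.75254264 -0.32918763  0.21145513  2.06467515  0.47569547  1.03868978
 -0.88531788] [ 20.50638283  33.94813358 182.13433992]
shift shares [ 0.182 -0.08  -0.678] turn shares [ 0.0008 -0.0002 -0.004 ] deg 1.5
(0, 29, 17) [[234. 183.]]
(0, -64, 17) [[233. 254.]]
(0, -1, 0) [[234. 203.]]
```

View pics/w1.png

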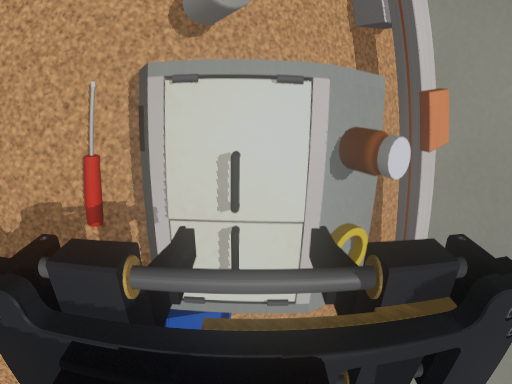

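The wrist view shows the active bar at (235,182), against a predicted (234,183), so the fit is good. I'll go down to it.

```bash
python3 -m inch '[[[0.18,-0.08,-0.68,0.001,0,-0.004,0.3],[0.18,-0.08,-0.68,0.001,0,-0.004,0.3],[0.18,-0.08,-0.68,0.001,0,-0.004,0.3]]]' 30 ; python3 - <<'E'
from h import *
s,_=tool(); print(s['joint_positions'],toface(s['ee_pos'])); rows(face(0,29,7),target())
cv2.imwrite("pics/w2.png",camera("wrist")[:,:,::-1])
c=get_calibration("wrist")
for p in ((0,29,17),(0,-64,17)): print(p,projw(c,face(*p)).round())
E
```

```text
time: 1.9
ee_pos: [0.5224, 0.0835, 0.2089]
eef_rot: [0.642, 0.293, -0.414, 0.574]
ft_force: [0.4, -1.1, -0.1]
width: 0.0617
[-0.73272533 -0.2191517   0.25372848  2.16055314  0.5076154   0.83763789
 -0.94627188] [-3.3905856  31.5472691  98.86790221]
shift shares [ 0.395 -0.103 -0.649] turn shares [ 0.0003 -0.0009 -0.001 ] deg 0.5
(0, 29, 17) [[253. 203.]]
(0, -64, 17) [[253. 290.]]
```

View pics/w2.png

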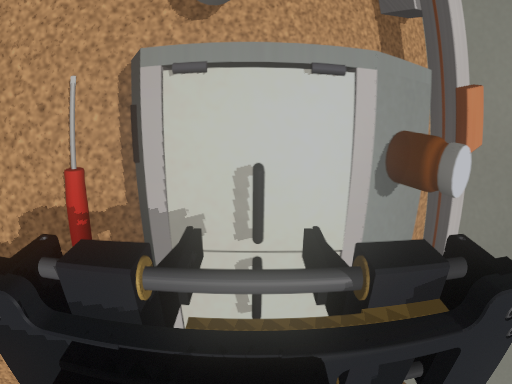

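The bar is now at (258,203), about 2 mm up-slope of the prediction and between the fingers. I'll descend and close.

```bash
python3 -m inch '[[[0.41,-0.1,-0.64,0,-0.001,-0.001,0.3],[0.41,-0.1,-0.64,0,-0.001,-0.001,0.3],[0.41,-0.1,-0.64,0,-0.001,-0.001,0.3],[0.41,-0.1,-0.64,0,-0.001,-0.001,1],[0.41,-0.1,-0.64,0,-0.001,-0.001,1],[0.41,-0.1,-0.64,0,-0.001,-0.001,1],[0.41,-0.1,-0.64,0,-0.001,-0.001,1],[0.41,-0.1,-0.64,0,-0.001,-0.001,1],[0.41,-0.1,-0.64,0,-0.001,-0.001,1],[0.41,-0.1,-0.64,0,-0.001,-0.001,1]]]' 30 ; python3 - <<'E'
from h import *
s,_=tool(); print(s['joint_positions'],toface(s['ee_pos']))
E
```

```text
time: 2.95
ee_pos: [0.5712, 0.0722, 0.1344]
eef_rot: [0.646, 0.289, -0.413, 0.573]
ft_force: [-13.9, 6.2, -7.8]
width: 0.0131
[-0.70355736 -0.01757302  0.32958565  2.16600569  0.51350952  0.60115061
 -0.94786771] [ 2.74775404 30.35426486  9.27167672]
```

Gripped at 13 mm. I'll work out the arc waypoints for the door as shares relative to the present pose.

```bash
cat >> h.py <<'E'
def arc(th,side,b,k,H=149,n0=17):
    # TCP pose for door angle th; side +1 active(left) -1 passive; b: grip-to-TCP; k tilt ratio
    L=120 if side>0 else 85
    f=k*th
    y=side*(H-L*np.cos(th)+n0*np.sin(th)-b*np.sin(f)); n=L*np.sin(th)+n0*np.cos(th)-b*np.cos(f)
    return y,n,target(-side*f)
def arcrows(th0,ths,side,b,k,s=0):
    y0,n0,R0=arc(th0,side,b,k); p0=face(s,y0,n0)
    for t in ths:
        y,n,Rt=arc(t,side,b,k); d=(face(s,y,n)-p0)/.12; rv=(Rt*R0.inv()).as_rotvec()/2/np.pi
        print(round(t,2),[round(float(v),3) for v in d],[round(float(v),4) for v in rv])
def cur(side,b,k):
    s,Rn=tool(); f=toface(s['ee_pos']); rx=RC().inv().apply(Rn.apply([1,0,0]))
    n=-rx@np.array([-.5,0,.866]); a=np.arctan2(-rx[1]*side,n)
    ty=f[1]-b*rx[1]; tn=f[2]+b*n
    print('face',f.round(1),'tilt',a.round(3),'door',(np.arctan2(tn,149-side*ty)-np.arctan2(17,120 if side>0 else 85)).round(3),'r',np.hypot(tn,149-side*ty).round(1),'w',s['width'].round(4),'F',s['ft_force'].round(1),'t',s['time'],'q',s['joint_positions'].round(2))
E
python3 - <<'E'
from h import *
cur(1,7.7,.45)
arcrows(0,np.arange(.1,1.0,.1),1,7.7,.45)
E
```

```text
Traceback (most recent call last):
  File "h.py", line 51, in cur
    print('face',f.round(1),'tilt',a.round(3),'door',(np.arctan2(tn,149-side*ty)-np.arctan2(17,120 if side>0 else 85)).round(3),'r',np.hypot(tn,149-side*ty).round(1),'w',s['width'].round(4),'F',s['ft_force'].round(1),'t',s['time'],'q',s['joint_positions'].round(2))
                                                                                                                                                                          ^^^^^^^^^^^^^^^^
AttributeError: 'float' object has no attribute 'round'
```

```bash
sed -i "s/s\['width'\].round(4)/round(s['width'],4)/" h.py
python3 - <<'E'
from h import *
cur(1,7.7,.45)
arcrows(0,np.arange(.1,1.0,.1),1,7.7,.45)
E
```

```text
face [ 2.7 30.4  9.3] tilt -0.001 door 0.001 r 119.9 w 0.0131 F [-13.9   6.2  -7.8] t 2.95 q [-0.7  -0.02  0.33  2.17  0.51  0.6  -0.95]
0.1 [-0.045, 0.026, 0.086] [-0.0061, 0.0013, -0.0036]
0.2 [-0.087, 0.061, 0.17] [-0.0121, 0.0025, -0.0072]
0.3 [-0.126, 0.106, 0.251] [-0.0182, 0.0038, -0.0107]
0.4 [-0.161, 0.158, 0.328] [-0.0243, 0.005, -0.0143]
0.5 [-0.191, 0.219, 0.402] [-0.0304, 0.0063, -0.0179]
0.6 [-0.217, 0.288, 0.47] [-0.0364, 0.0075, -0.0215]
0.7 [-0.239, 0.362, 0.532] [-0.0425, 0.0088, -0.0251]
0.8 [-0.255, 0.443, 0.588] [-0.0486, 0.01, -0.0286]
0.9 [-0.266, 0.529, 0.636] [-0.0547, 0.0113, -0.0322]
```

```bash
python3 -m inch '[[[-0.01,0,-0.005,0,0,0,1],[-0.01,0,-0.005,0,0,0,1],[-0.05,0.026,0.085,-0.006,0.001,-0.0035,1],[-0.09,0.06,0.17,-0.012,0.0025,-0.007,1],[-0.135,0.106,0.25,-0.018,0.004,-0.011,1],[-0.17,0.158,0.328,-0.024,0.005,-0.014,1],[-0.2,0.219,0.4,-0.03,0.006,-0.018,1],[-0.2,0.219,0.4,-0.03,0.006,-0.018,1]]]' 30 ; python3 - <<'E'
from h import *
cur(1,7.7,.45)
cv2.imwrite("pics/w3.png",camera("wrist")[:,:,::-1])
arcrows(0.5,np.arange(.6,1.41,.1),1,7.7,.45)
E
```

```text
time: 3.75
ee_pos: [0.5465, 0.0997, 0.1822]
eef_rot: [0.595, 0.223, -0.483, 0.603]
ft_force: [-7.9, 2.3, -7.4]
width: 0.0088
face [ 0.9 52.3 65.5] tilt 0.224 door 0.515 r 119.8 w 0.0088 F [-7.9  2.3 -7.4] t 3.75 q [-0.81  0.01  0.22  2.04  0.65  0.98 -1.2 ]
0.6 [-0.026, 0.068, 0.068] [-0.0061, 0.0013, -0.0036]
0.7 [-0.047, 0.143, 0.13] [-0.0121, 0.0025, -0.0072]
0.8 [-0.063, 0.224, 0.186] [-0.0182, 0.0038, -0.0107]
0.9 [-0.074, 0.31, 0.235] [-0.0243, 0.005, -0.0143]
1.0 [-0.08, 0.4, 0.276] [-0.0304, 0.0063, -0.0179]
1.1 [-0.081, 0.493, 0.31] [-0.0364, 0.0075, -0.0215]
1.2 [-0.076, 0.588, 0.335] [-0.0425, 0.0088, -0.0251]
1.3 [-0.066, 0.685, 0.352] [-0.0486, 0.01, -0.0286]
1.4 [-0.051, 0.782, 0.361] [-0.0547, 0.0113, -0.0322]
```

View pics/w3.png

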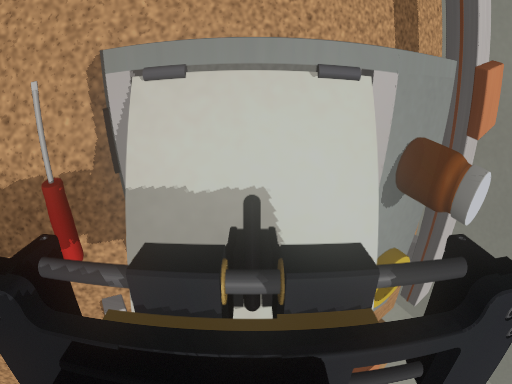

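The door comes up with the bar held at (252,230). I'll carry on.

```bash
python3 -m inch '[[[-0.026,0.068,0.068,-0.006,0.0013,-0.0036,1],[-0.047,0.143,0.13,-0.012,0.0025,-0.007,1],[-0.063,0.224,0.186,-0.018,0.004,-0.011,1],[-0.074,0.31,0.235,-0.024,0.005,-0.014,1],[-0.08,0.4,0.276,-0.03,0.006,-0.018,1],[-0.081,0.493,0.31,-0.036,0.0075,-0.0215,1],[-0.076,0.588,0.335,-0.0425,0.009,-0.025,1]]]' 30 ; python3 - <<'E'
from h import *
cur(1,7.7,.45)
cv2.imwrite("pics/w4.png",camera("wrist")[:,:,::-1]); cv2.imwrite("pics/s4.png",camera("side")[:,:,::-1])
arcrows(1.2,np.arange(1.3,1.81,.1),1,7.7,.45)
E
```

```text
time: 4.5
ee_pos: [0.5376, 0.1688, 0.2213]
eef_rot: [0.511, 0.126, -0.571, 0.63]
ft_force: [-1.7, -0.7, -17.5]
width: 0.0088
face [  0.8 118.2 110.7] tilt 0.54 door 1.205 r 120.4 w 0.0088 F [ -1.7  -0.7 -17.5] t 4.5 q [-0.93  0.28  0.15  1.74  0.67  1.42 -1.34]
1.3 [0.01, 0.097, 0.017] [-0.0061, 0.0013, -0.0036]
1.4 [0.025, 0.194, 0.025] [-0.0121, 0.0025, -0.0072]
1.5 [0.045, 0.291, 0.025] [-0.0182, 0.0038, -0.0107]
1.6 [0.07, 0.386, 0.016] [-0.0243, 0.005, -0.0143]
1.7 [0.099, 0.478, -0.001] [-0.0304, 0.0063, -0.0179]
1.8 [0.133, 0.567, -0.027] [-0.0364, 0.0075, -0.0215]
```

View pics/w4.png

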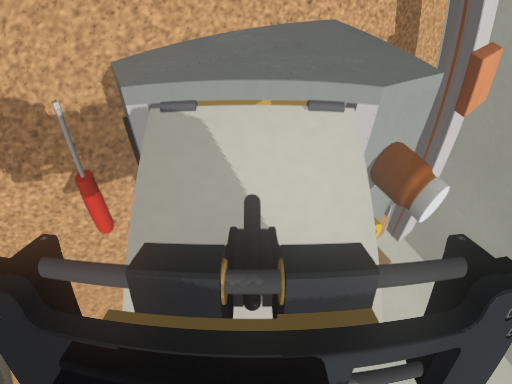

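View pics/s4.png

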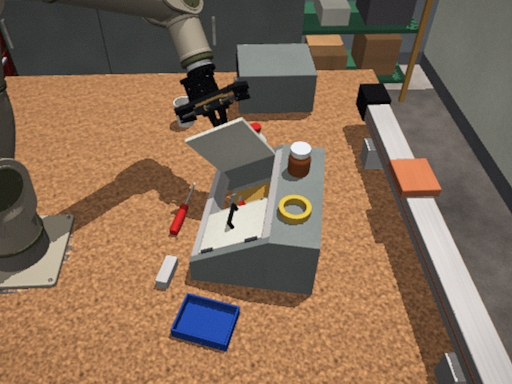

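The door stands near 1.2 rad with everything else undisturbed. I'll go on to about 1.65.

```bash
python3 -m inch '[[[0.01,0.097,0.017,-0.006,0.0013,-0.0036,1],[0.025,0.194,0.025,-0.012,0.0025,-0.007,1],[0.045,0.291,0.025,-0.018,0.004,-0.011,1],[0.07,0.386,0.016,-0.024,0.005,-0.014,1],[0.085,0.43,0.008,-0.027,0.0055,-0.016,1],[0.085,0.43,0.008,-0.027,0.0055,-0.016,1]]]' 30 ; python3 - <<'E'
from h import *
cur(1,7.7,.45)
cv2.imwrite("pics/w5.png",camera("wrist")[:,:,::-1])
E
```

```text
time: 5.2
ee_pos: [0.5482, 0.2211, 0.2218]
eef_rot: [0.452, 0.063, -0.618, 0.64]
ft_force: [-10.0, -0.5, -12.6]
width: 0.0091
face [  0.8 171.5 111.3] tilt 0.738 door 1.662 r 120.3 w 0.0091 F [-10.   -0.5 -12.6] t 5.2 q [-0.98  0.52  0.16  1.49  0.65  1.65 -1.36]
```

View pics/w5.png

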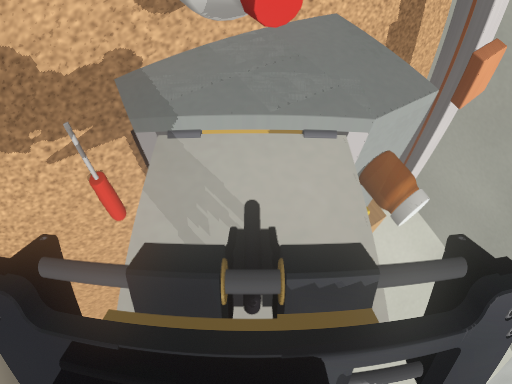

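Door held at about 1.6 rad. I'll open the fingers and back out along the tool axis.

```bash
python3 - <<'E'
from h import *
s,Rn=tool(); print(-Rn.apply([1,0,0])*.09/.12)
E
```

```text
[-0.17101745  0.55034432  0.47997308]
```

```bash
python3 -m inch '[[[0,0,0,0,0,0,0.4],[0,0,0,0,0,0,0.4],[0,0,0,0,0,0,0.4],[0,0,0,0,0,0,0.4],[-0.085,0.275,0.24,0,0,0,0.4],[-0.17,0.55,0.48,0,0,0,0.4],[-0.17,0.55,0.48,0,0,0,0.4]]]' 30 ; python3 - <<'E'
from h import *
cur(1,7.7,.45)
cv2.imwrite("pics/s6.png",cv2.resize(camera("side")[120:300,160:350,::-1],None,fx=4,fy=3.3)[:600]); 
rows(face(20,60,220),target(-.3)); rows(face(20,0,130),target(0))
E
```

```text
time: 5.95
ee_pos: [0.5292, 0.2919, 0.2862]
eef_rot: [0.457, 0.064, -0.614, 0.64]
ft_force: [0.1, 0.5, -0.4]
width: 0.0504
face [  4.5 237.  183.5] tilt 0.727 door 1.887 r 210.9 w 0.0504 F [ 0.1  0.5 -0.4] t 5.95 q [-1.05  0.54  0.14  1.3   0.64  1.81 -1.33]
shift shares [-0.344 -1.414  0.341] turn shares [ 0.0584 -0.0106  0.0342] deg 24.7
shift shares [-0.078 -1.979 -0.308] turn shares [ 0.0988 -0.0189  0.0583] deg 41.8
```

View pics/s6.png

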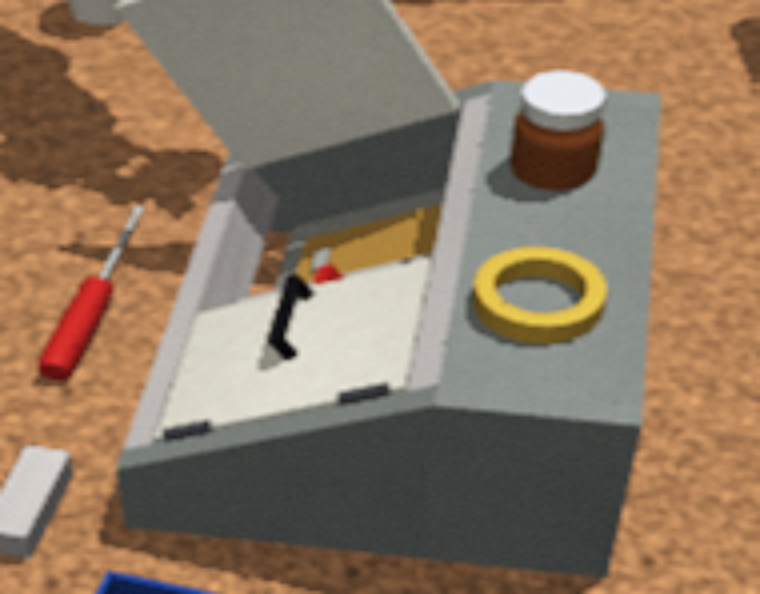

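The active door stands open. The red tab's tip shows at about (327,272) in this crop. I'll go up over the door and look down at it.

```bash
python3 -m inch '[[[-0.2,0,0.45,0,0,0,0.4],[-0.3,-0.2,0.5,0.01,0,0.006,0.4],[-0.33,-0.6,0.5,0.03,-0.005,0.017,0.4],[-0.34,-1,0.5,0.05,-0.009,0.03,0.4],[-0.34,-1,0.5,0.05,-0.009,0.03,0.4]]]' 30 && python3 -m inch '[[[0.05,-0.3,-0.1,0.02,-0.004,0.012,0.4],[0.1,-0.7,-0.3,0.04,-0.008,0.024,0.4],[0.15,-0.98,-0.4,0.05,-0.01,0.028,0.4],[0.15,-0.98,-0.4,0.05,-0.01,0.028,0.4]]]'; python3 - <<'E'
from h import *
cur(1,7.7,.45)
cv2.imwrite("pics/w7.png",cv2.resize(camera("wrist")[:,:,::-1],None,fx=1.5,fy=1.5))
c=get_calibration("wrist")
for p in ((-85,-25,-34),(85,-25,-34),(-85,-25,0),(85,-25,0),(0,-1,-13),(0,-64,17)): print(p,(projw(c,face(*p))*1.5).round())
rows(face(20,0,150),target(0))
E
```

```text
time: 6.5
ee_pos: [0.4896, 0.161, 0.3439]
eef_rot: [0.561, 0.181, -0.523, 0.615]
ft_force: [-0.1, -0.1, -0.2]
width: 0.0521
time: 6.9
ee_pos: [0.5063, 0.0402, 0.2929]
eef_rot: [0.649, 0.287, -0.418, 0.567]
ft_force: [-0.0, 0.4, 0.3]
width: 0.0522
face [ 32.5 -14.1 175. ] tilt 0.001 door 0.701 r 245.0 w 0.0522 F [-0.   0.4  0.3] t 6.9 q [-0.85 -0.39  0.38  2.09  0.53  1.05 -0.87]
(-85, -25, -34) [[247. 269.]]
(85, -25, -34) [[439. 267.]]
(-85, -25, 0) [[235. 280.]]
(85, -25, 0) [[445. 278.]]
(0, -1, -13) [[338. 246.]]
(0, -64, 17) [[338. 333.]]
shift shares [ 0.035  0.081 -0.242] turn shares [-0.0009 -0.0004  0.0017] deg 0.7
```

View pics/w7.png

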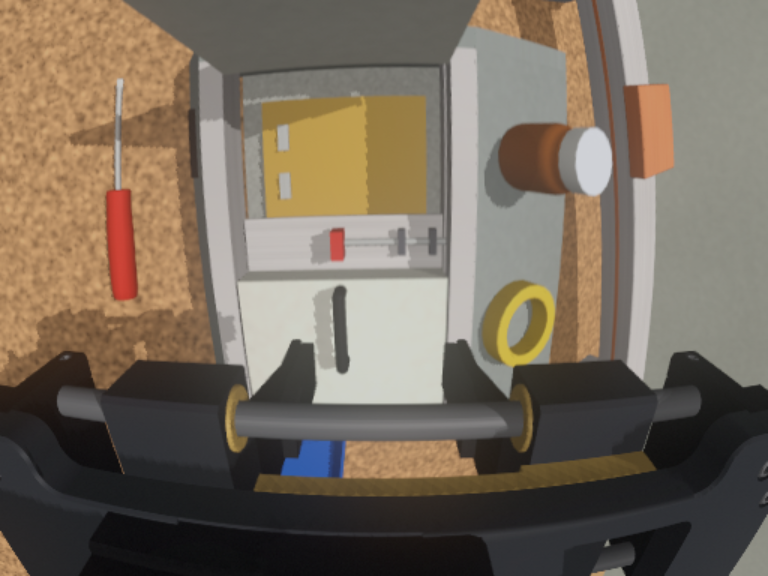

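The tab sits at (338,244), predicted (338,246). It is thrown, with the rod and guides up-slope at u=402 and 432. I'll go above it first, with the fingers narrowed to about 30 mm.

```bash
python3 - <<'E'
from h import *
rows(face(0,2,60),target(0)); rows(face(0,2,-24),target(0))
E
```

```text
shift shares [ 0.265  0.05  -0.975] turn shares [-0.0009 -0.0004  0.0017] deg 0.7
shift shares [ 0.607 -0.02  -1.581] turn shares [-0.0009 -0.0004  0.0017] deg 0.7
```

```bash
python3 -m inch '[[[0.09,0.017,-0.33,-0.001,0,0.002,0.65],[0.18,0.034,-0.65,-0.001,0,0.002,0.65],[0.265,0.05,-0.975,-0.001,0,0.002,0.65],[0.265,0.05,-0.975,-0.001,0,0.002,0.65],[0.265,0.05,-0.975,-0.001,0,0.002,0.65]]]' 30; python3 - <<'E'
from h import *
cur(1,7.7,.45)
cv2.imwrite("pics/w8.png",cv2.resize(camera("wrist")[:,:,::-1],None,fx=1.5,fy=1.5))
c=get_calibration("wrist")
for p in ((0,-1,-13),(0,-64,17)): print(p,(projw(c,face(*p))*1.5).round())
rows(face(0,2,-24),target(0))
E
```

```text
time: 7.45
ee_pos: [0.5389, 0.055, 0.178]
eef_rot: [0.641, 0.292, -0.413, 0.577]
ft_force: [0.1, -0.6, 1.7]
width: 0.0312
face [ 0.1  6.9 61.1] tilt 0.001 door 0.31 r 157.9 w 0.0312 F [ 0.1 -0.6  1.7] t 7.45 q [-0.86 -0.19  0.46  2.2   0.56  0.75 -0.93]
(0, -1, -13) [[375. 317.]]
(0, -64, 17) [[374. 439.]]
shift shares [ 0.333 -0.114 -0.626] turn shares [ 0.0007 -0.0001 -0.0016] deg 0.6
```

View pics/w8.png

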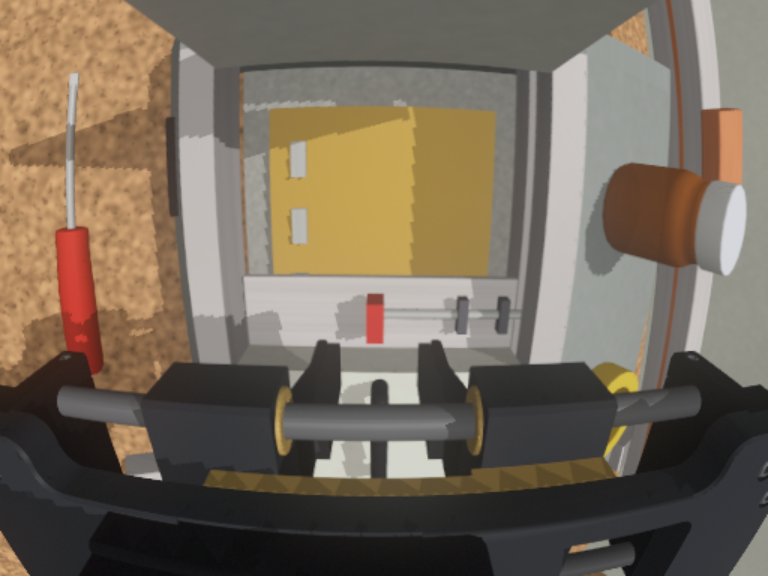

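The tab is at (375,320), predicted (375,317), and lies between the fingers. I'll descend, pinch it and check.

```bash
python3 -m inch '[[[0.11,-0.04,-0.21,0,0,-0.0015,0.65],[0.22,-0.075,-0.42,0.0005,0,-0.0015,0.65],[0.333,-0.114,-0.626,0.0005,0,-0.0015,0.65],[0.333,-0.114,-0.626,0.0005,0,-0.0015,0.65],[0.333,-0.114,-0.626,0.0005,0,-0.0015,1],[0.333,-0.114,-0.626,0.0005,0,-0.0015,1],[0.333,-0.114,-0.626,0.0005,0,-0.0015,1],[0.333,-0.114,-0.626,0.0005,0,-0.0015,1]]]' 20; python3 - <<'E'
from h import *
cur(1,7.7,.45)
cv2.imwrite("pics/w9.png",cv2.resize(camera("wrist")[:,:,::-1],None,fx=1.5,fy=1.5))
print(face(-30,0,0)/.12-face(0,0,0)/.12)
E
```

```text
time: 8.3
ee_pos: [0.5791, 0.042, 0.1039]
eef_rot: [0.645, 0.29, -0.414, 0.573]
ft_force: [-6.3, 1.2, 5.7]
width: 0.0097
face [ -0.5   2.3 -24. ] tilt -0.001 door -0.252 r 147.6 w 0.0097 F [-6.3  1.2  5.7] t 8.3 q [-0.83  0.03  0.55  2.2   0.48  0.49 -0.87]
[-0.21201712  0.04382909 -0.125     ]
```

View pics/w9.png

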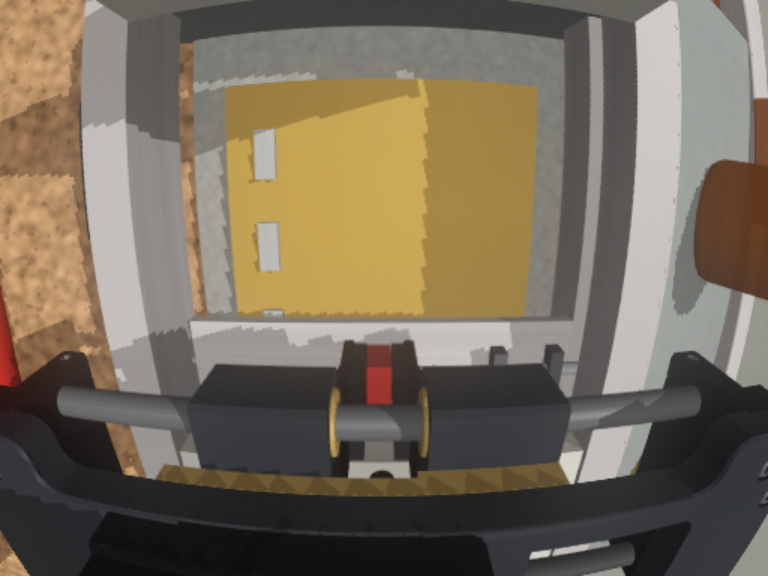

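The tab is pinched between the fingertips at (378,372), opening 9.7 mm. I'll draw it about 31 mm down-slope.

```bash
python3 -m inch '[[[-0.05,0.01,-0.03,0,0,0,1],[-0.1,0.02,-0.06,0,0,0,1],[-0.15,0.031,-0.088,0,0,0,1],[-0.19,0.039,-0.112,0,0,0,1],[-0.212,0.044,-0.125,0,0,0,1],[-0.22,0.045,-0.129,0,0,0,1],[-0.22,0.045,-0.129,0,0,0,1],[-0.22,0.045,-0.129,0,0,0,1]]]' 30; python3 - <<'E'
from h import *
cur(1,7.7,.45)
cv2.imwrite("pics/w10.png",cv2.resize(camera("wrist")[:,:,::-1],None,fx=1.5,fy=1.5))
E
```

```text
time: 9.15
ee_pos: [0.5545, 0.047, 0.0895]
eef_rot: [0.646, 0.289, -0.413, 0.573]
ft_force: [2.5, -0.8, 7.0]
width: 0.0094
face [-29.5   2.3 -24. ] tilt -0.002 door -0.251 r 147.6 w 0.0094 F [ 2.5 -0.8  7. ] t 9.15 q [-0.86 -0.    0.53  2.26  0.57  0.48 -0.99]
```

View pics/w10.png

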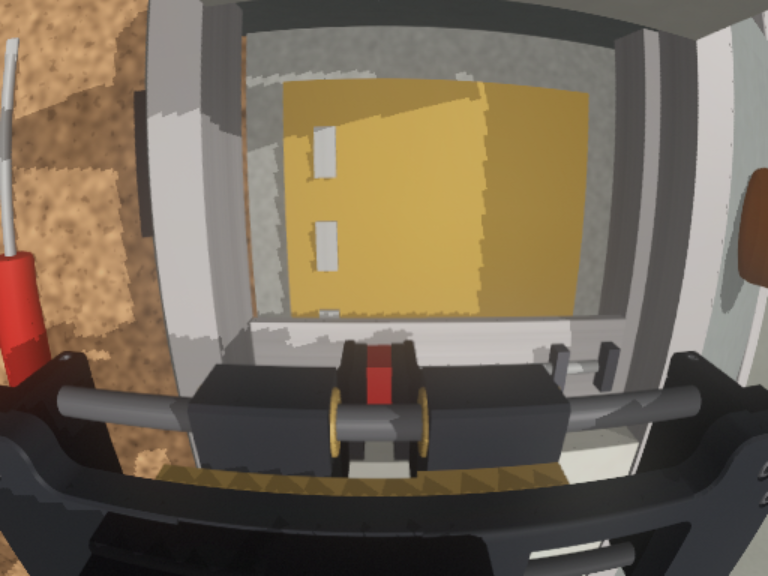

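The bolt moved 29 mm. I'll nudge it a little further to feel the stop, then release and back out 85 mm.

```bash
python3 -m inch '[[[-0.022,0.005,-0.012,0,0,0,1],[-0.022,0.005,-0.012,0,0,0,1],[-0.022,0.005,-0.012,0,0,0,1]]]' 30; python3 - <<'E'
from h import *
cur(1,7.7,.45)
print((face(0,0,90)-face(0,0,0))/.12)
E
```

```text
time: 9.5
ee_pos: [0.5541, 0.0472, 0.0898]
eef_rot: [0.647, 0.288, -0.412, 0.574]
ft_force: [12.9, -4.7, 6.6]
width: 0.0096
face [-29.7   2.4 -23.5] tilt -0.003 door -0.248 r 147.5 w 0.0096 F [12.9 -4.7  6.6] t 9.5 q [-0.86 -0.    0.53  2.27  0.59  0.48 -1.  ]
[-0.3672352   0.07591643  0.6495    ]
```

The force rises with no movement, so it is at the stop. Releasing.

```bash
python3 -m inch '[[[0.022,-0.005,0.012,0,0,0,0.65],[0.022,-0.005,0.012,0,0,0,0.65],[0.022,-0.005,0.012,0,0,0,0.65],[-0.1,0.02,0.23,0,0,0,0.65],[-0.22,0.045,0.44,0,0,0,0.65],[-0.345,0.07,0.66,0,0,0,0.5],[-0.345,0.07,0.66,0,0,0,0.5]]]' 30; python3 - <<'E'
from h import *
cur(1,7.7,.45)
cv2.imwrite("pics/w11.png",cv2.resize(camera("wrist")[:,:,::-1],None,fx=1.5,fy=1.5))
c=get_calibration("wrist")
for p in ((-30,-2,-13),(0,-64,17),(2,-64,17)): print(p,(projw(c,face(*p))*1.5).round())
rows(face(2,-64,70),target(0));rows(face(2,-64,7),target(0))
E
```

```text
time: 10.2
ee_pos: [0.5085, 0.0567, 0.168]
eef_rot: [0.646, 0.29, -0.413, 0.573]
ft_force: [0.1, -0.4, -1.0]
width: 0.0392
face [-30.9   2.5  67.5] tilt -0.003 door 0.333 r 164.7 w 0.0392 F [ 0.1 -0.4 -1. ] t 10.2 q [-0.89 -0.27  0.44  2.27  0.62  0.77 -1.02]
(-30, -2, -13) [[380. 308.]]
(0, -64, 17) [[433. 427.]]
(2, -64, 17) [[436. 427.]]
shift shares [ 0.11  -0.585  0.169] turn shares [-0.0003  0.     -0.0002] deg 0.1
shift shares [ 0.367 -0.639 -0.286] turn shares [-0.0003  0.     -0.0002] deg 0.1
```

View pics/w11.png

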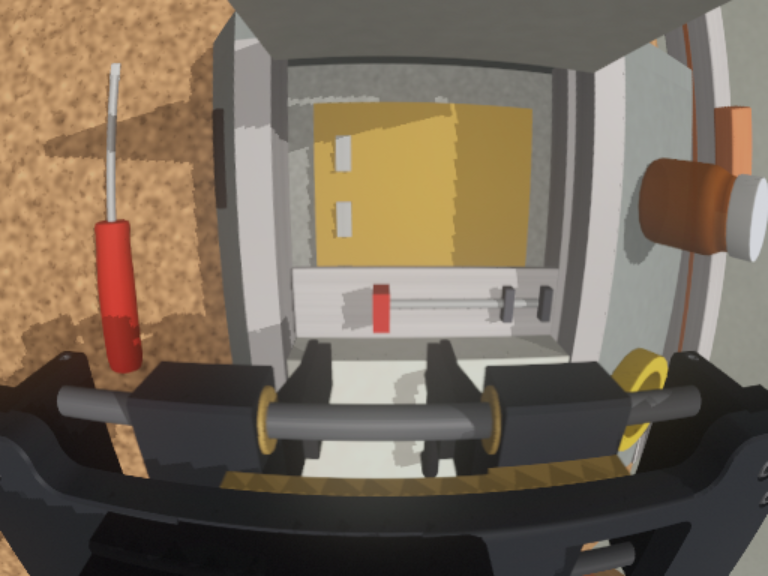

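The bolt is drawn: the tab is at (381,310) and the rod is clear of the guides' far side. Next, over to the passive handle.

```bash
python3 -m inch '[[[0.05,-0.3,0.17,0,0,0,0.3],[0.07,-0.585,0.25,0,0,0,0.3],[0.07,-0.585,0.25,0,0,0,0.3],[0.07,-0.585,0.25,0,0,0,0.3]]]' 30; python3 - <<'E'
from h import *
cur(-1,7.7,.45)
cv2.imwrite("pics/w12.png",cv2.resize(camera("wrist")[:,:,::-1],None,fx=1.5,fy=1.5))
c=get_calibration("wrist")
for p in ((2,-64,17),(2,-34,22),(2,-94,22)): print(p,(projw(c,face(*p))*1.5).round())
rows(face(2,-64,7),target(0))
E
```

```text
time: 10.65
ee_pos: [0.5166, -0.0151, 0.1941]
eef_rot: [0.645, 0.29, -0.415, 0.573]
ft_force: [-0.6, 0.5, -0.2]
width: 0.0595
face [  1.6 -66.2  78.9] tilt -0.002 door 0.611 r 119.8 w 0.0595 F [-0.6  0.5 -0.2] t 10.65 q [-0.85 -0.35  0.56  2.25  0.59  0.8  -0.81]
(2, -64, 17) [[379. 308.]]
(2, -34, 22) [[379. 256.]]
(2, -94, 22) [[379. 363.]]
shift shares [ 0.301 -0.049 -0.516] turn shares [ 0.0002 -0.0005 -0.    ] deg 0.2
```

View pics/w12.png

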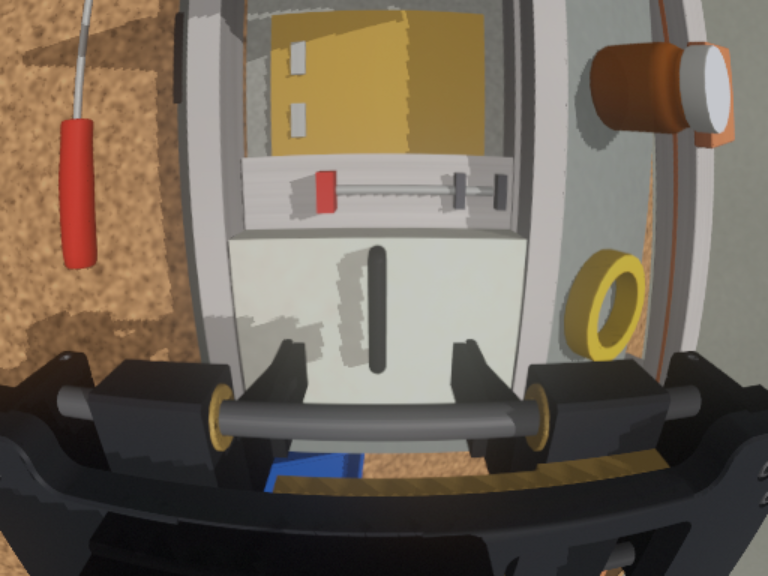

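The bar is at (377,310), predicted (379,308). I'll descend and grip.

```bash
python3 -m inch '[[[0.14,-0.02,-0.26,0,0,0,0.3],[0.292,-0.05,-0.515,0,-0.0005,0,0.3],[0.292,-0.05,-0.515,0,-0.0005,0,0.3],[0.292,-0.05,-0.515,0,-0.0005,0,1],[0.292,-0.05,-0.515,0,-0.0005,0,1],[0.292,-0.05,-0.515,0,-0.0005,0,1],[0.292,-0.05,-0.515,0,-0.0005,0,1],[0.292,-0.05,-0.515,0,-0.0005,0,1],[0.292,-0.05,-0.515,0,-0.0005,0,1]]]' 35; python3 - <<'E'
from h import *
cur(-1,8.5,.45)
arcrows(0,np.arange(.1,1.01,.1),-1,8.5,.45)
E
```

```text
time: 11.6
ee_pos: [0.552, -0.0206, 0.1337]
eef_rot: [0.646, 0.289, -0.413, 0.573]
ft_force: [0.8, -0.2, -1.2]
width: 0.0209
face [  2.4 -64.4   8.6] tilt 0.0 door 0.002 r 86.3 w 0.0209 F [ 0.8 -0.2 -1.2] t 11.6 q [-0.88 -0.15  0.69  2.25  0.54  0.57 -0.77]
0.1 [-0.037, -0.007, 0.061] [0.0061, -0.0013, 0.0036]
0.2 [-0.075, -0.021, 0.12] [0.0121, -0.0025, 0.0072]
0.3 [-0.113, -0.042, 0.176] [0.0182, -0.0038, 0.0107]
0.4 [-0.15, -0.069, 0.23] [0.0243, -0.005, 0.0143]
0.5 [-0.187, -0.103, 0.281] [0.0304, -0.0063, 0.0179]
0.6 [-0.222, -0.143, 0.327] [0.0364, -0.0075, 0.0215]
0.7 [-0.257, -0.188, 0.369] [0.0425, -0.0088, 0.0251]
0.8 [-0.289, -0.238, 0.407] [0.0486, -0.01, 0.0286]
0.9 [-0.319, -0.293, 0.439] [0.0547, -0.0113, 0.0322]
1.0 [-0.347, -0.351, 0.466] [0.0607, -0.0126, 0.0358]
```

Still closing, so I'll let the fingers settle and then begin the swing.

```bash
python3 -m inch '[[[0,0,0,0,0,0,1],[0,0,0,0,0,0,1],[0,0,0,0,0,0,1],[-0.037,-0.007,0.061,0.006,-0.0013,0.0036,1],[-0.075,-0.021,0.12,0.012,-0.0025,0.0072,1],[-0.113,-0.042,0.176,0.018,-0.004,0.011,1],[-0.15,-0.069,0.23,0.024,-0.005,0.014,1],[-0.187,-0.103,0.281,0.03,-0.006,0.018,1]]]' 35; python3 - <<'E'
from h import *
cur(-1,8.5,.45)
cv2.imwrite("pics/w13.png",camera("wrist")[:,:,::-1])
arcrows(0.5,np.arange(.6,1.41,.1),-1,8.5,.45)
E
```

```text
time: 12.4
ee_pos: [0.5285, -0.0326, 0.1662]
eef_rot: [0.687, 0.353, -0.339, 0.538]
ft_force: [4.2, 1.7, -6.7]
width: 0.0087
face [  0.8 -80.9  47.1] tilt 0.225 door 0.5 r 86.3 w 0.0087 F [ 4.2  1.7 -6.7] t 12.4 q [-0.93 -0.43  0.88  2.29  0.37  0.6  -0.4 ]
0.6 [-0.036, -0.04, 0.047] [0.0061, -0.0013, 0.0036]
0.7 [-0.07, -0.085, 0.089] [0.0121, -0.0025, 0.0072]
0.8 [-0.102, -0.135, 0.126] [0.0182, -0.0038, 0.0107]
0.9 [-0.133, -0.189, 0.158] [0.0243, -0.005, 0.0143]
1.0 [-0.16, -0.248, 0.185] [0.0304, -0.0063, 0.0179]
1.1 [-0.186, -0.31, 0.206] [0.0364, -0.0075, 0.0215]
1.2 [-0.208, -0.374, 0.222] [0.0425, -0.0088, 0.0251]
1.3 [-0.227, -0.441, 0.231] [0.0486, -0.01, 0.0286]
1.4 [-0.243, -0.508, 0.234] [0.0547, -0.0113, 0.0322]
```

View pics/w13.png

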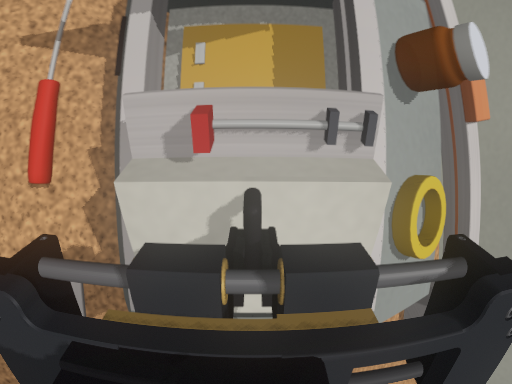

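The passive door is free and at about 0.5 rad, with the bolt still drawn. Joint 2 is at −0.43, near its −0.5 end, so from here I'll hold the tilt and watch it.

```bash
cat >> h.py <<'E'
def arcfix(th0,ths,side,b,f,H=149,n0=17,s=0,f1=None,ds=0):
    L=120 if side>0 else 85
    def P(t,f,s): return face(s,side*(H-L*np.cos(t)+n0*np.sin(t)-b*np.sin(f)),L*np.sin(t)+n0*np.cos(t)-b*np.cos(f))
    p0=P(th0,f,s)
    for t in ths: print(round(t,2),((P(t,f,s)-p0)/.12).round(3))
E
python3 - <<'E'
from h import *
arcfix(.5,np.arange(.6,1.61,.1),-1,8.5,.225)
E
```

```text
0.6 [-0.036 -0.043  0.046]
0.7 [-0.07  -0.091  0.087]
0.8 [-0.103 -0.144  0.124]
0.9 [-0.133 -0.202  0.155]
1.0 [-0.161 -0.263  0.181]
1.1 [-0.186 -0.328  0.201]
1.2 [-0.208 -0.395  0.214]
1.3 [-0.227 -0.464  0.222]
1.4 [-0.242 -0.535  0.224]
1.5 [-0.254 -0.606  0.219]
1.6 [-0.262 -0.677  0.208]
```

```bash
python3 -m inch '[[[-0.036,-0.043,0.046,0,0,0,1],[-0.07,-0.091,0.087,0,0,0,1],[-0.07,-0.091,0.087,0,0,0,1]]]' 35; python3 - <<'E'
from h import *
cur(-1,8.5,.45)
E
```

```text
time: 12.75
ee_pos: [0.5199, -0.044, 0.1771]
eef_rot: [0.686, 0.352, -0.34, 0.538]
ft_force: [-6.9, 5.5, -3.0]
width: 0.009
face [  0.9 -93.8  59.6] tilt 0.223 door 0.708 r 86.3 w 0.009 F [-6.9  5.5 -3. ] t 12.75 q [-0.88 -0.46  0.84  2.28  0.36  0.64 -0.37]
```

Enough: I'll let go here at about 0.7 rad, rise, then push the door's underside from the left, where the arm has more room.

```bash
python3 -m inch '[[[0,0,0,0,0,0,0.2],[0,0,0,0,0,0,0.2],[0,0,0,0,0,0,0.2],[0,0,0,0,0,0,0.1],[0,0,0,0,0,0,0.1],[0,0.03,0.25,0,0,0,0.1],[0,0.06,0.5,0,0,0,0.1],[0,0.09,0.8,0,0,0,0.1],[0,0.09,0.8,0,0,0,0.1]]]' 35; python3 - <<'E'
from h import *
cur(-1,8.5,.45)
cv2.imwrite("pics/w14.png",cv2.resize(camera("wrist")[:,:,::-1],None,fx=1.5,fy=1.5))
c=get_calibration("wrist")
for t in (.5,.6,.7,.8):
    y=lambda r,d:-149+r*np.cos(t)+d*np.sin(t); n=lambda r,d:r*np.sin(t)-d*np.cos(t)
    print(t,[(projw(c,face(ss,y(124,0),n(124,0)))*1.5).round() for ss in (-85,85)],(projw(c,face(-85,y(170,34),n(170,34)))*1.5).round())
E
```

```text
time: 13.65
ee_pos: [0.5233, -0.0329, 0.2787]
eef_rot: [0.688, 0.35, -0.337, 0.539]
ft_force: [-0.5, -0.4, -0.3]
width: 0.0724
face [ 52.7 -82.3 147.1] tilt 0.225 door 0.978 r 168.3 w 0.0724 F [-0.5 -0.4 -0.3] t 13.65 q [-0.73 -0.48  0.61  2.13  0.27  0.84 -0.35]
0.5 [array([[164., 259.]]), array([[435., 257.]])] [[171. 173.]]
0.6 [array([[157., 270.]]), array([[438., 268.]])] [[159. 178.]]
0.7 [array([[150., 283.]]), array([[440., 283.]])] [[147. 187.]]
0.8 [array([[143., 299.]]), array([[442., 300.]])] [[134. 200.]]
```

View pics/w14.png

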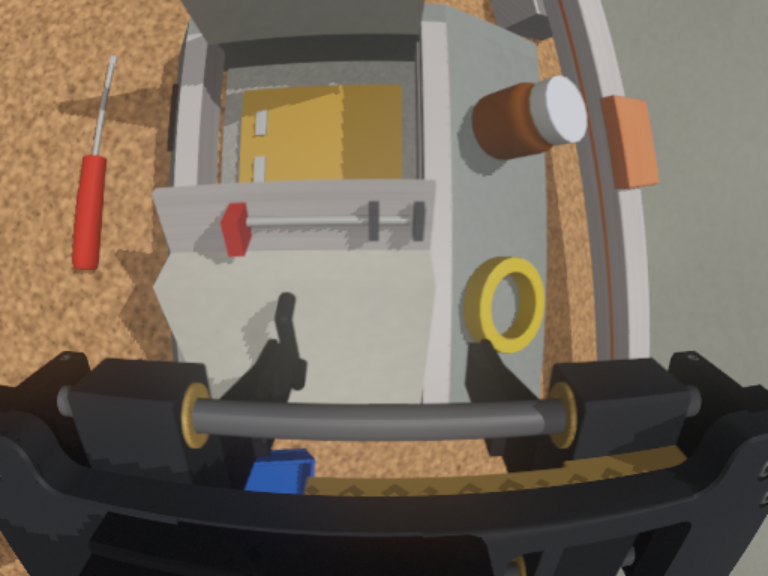

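The passive door stands at about 0.67 rad (tongue corner at (155,188)). I'll plan the push: fingers shut, tool near vertical, leaning to the left.

```bash
cat >> h.py <<'E'
def vert(f):
    x=np.array([0,0,-1.]);y=np.array([1.,0,0]); M=np.c_[x,y,np.cross(x,y)]
    return RC()*R.from_euler('x',-f)*R.from_matrix(M)
E
python3 - <<'E'
from h import *
rows(face(50,40,190),vert(.3)); 
p0=face(50,40,190)
for y,n,f in ((40,120,.3),(38,50,.3),(0,58,.35),(-34,95,.4),(-68,128,.45),(-100,146,.5)):
    print(y,n,((face(50,y,n)-p0)/.12).round(3),((vert(f)*vert(.3).inv()).as_rotvec()/2/np.pi).round(4),face(50,y,n).round(3))
E
```

```text
shift shares [0.021 1.042 0.322] turn shares [-0.063   0.0968 -0.0221] deg 42.3
40 120 [ 0.286 -0.059 -0.505] [0. 0. 0.] [0.559 0.085 0.254]
38 50 [ 0.568 -0.134 -1.01 ] [0. 0. 0.] [0.593 0.076 0.193]
0 58 [ 0.471 -0.438 -0.953] [-0.0078  0.0016 -0.    ] [0.581 0.039 0.2  ]
-34 95 [ 0.263 -0.684 -0.686] [-0.0156  0.0032 -0.    ] [0.556 0.01  0.232]
-68 128 [ 0.071 -0.934 -0.447] [-0.0234  0.0048  0.    ] [ 0.533 -0.02   0.261]
-100 146 [-0.057 -1.18  -0.318] [-0.0312  0.0064 -0.    ] [ 0.518 -0.05   0.276]
```

```bash
python3 -m inch '[[[0,0.15,0.3,-0.01,0.016,-0.004,0.8],[0.01,0.4,0.32,-0.025,0.038,-0.009,1],[0.02,0.75,0.32,-0.04,0.06,-0.014,1],[0.02,1,0.32,-0.055,0.085,-0.019,1],[0.02,1,0.32,-0.063,0.097,-0.022,1],[0.02,1,0.32,-0.063,0.097,-0.022,1]]]' 35; python3 - <<'E'
from h import *
cur(-1,8.5,.45)
rows(face(50,38,120),vert(.3)); rows(face(50,38,50),vert(.3))
E
```

```text
time: 14.3
ee_pos: [0.5239, 0.0899, 0.3069]
eef_rot: [-0.452, -0.377, 0.629, -0.508]
ft_force: [-0.3, 0.6, -1.5]
width: 0.0383
face [ 45.8  38.1 183.7] tilt -0.359 door 0.59 r 269.0 w 0.0383 F [-0.3  0.6 -1.5] t 14.3 q [-0.8   0.22  0.46  1.49  0.16  1.63 -0.55]
shift shares [ 0.29  -0.061 -0.442] turn shares [ 0.0014 -0.0026 -0.0005] deg 1.1
shift shares [ 0.575 -0.12  -0.947] turn shares [ 0.0014 -0.0026 -0.0005] deg 1.1
```

The arm has plenty of joint room here. I'll descend beside the tongue in two steps with a look between.

```bash
python3 -m inch '[[[0.14,-0.03,-0.22,0,0,0,1],[0.29,-0.06,-0.44,0.001,-0.0026,0,1],[0.29,-0.06,-0.44,0.001,-0.0026,0,1],[0.29,-0.06,-0.44,0.001,-0.0026,0,1]]]' 35; python3 - <<'E'
from h import *
cur(-1,8.5,.45)
cv2.imwrite("pics/w15.png",cv2.resize(camera("wrist")[:,:,::-1],None,fx=1.5,fy=1.5))
cv2.imwrite("pics/s15.png",cv2.resize(camera("side")[90:300,160:350,::-1],None,fx=4,fy=2.85))
rows(face(50,38,50),vert(.3))
E
```

```text
time: 14.7
ee_pos: [0.5578, 0.0786, 0.2593]
eef_rot: [-0.466, -0.374, 0.621, -0.508]
ft_force: [0.8, 0.2, 1.7]
width: 0.0066
face [ 52.7  33.9 124.6] tilt -0.332 door 0.42 r 227.4 w 0.0066 F [0.8 0.2 1.7] t 14.7 q [-0.76  0.28  0.47  1.52  0.13  1.51 -0.52]
shift shares [ 0.289 -0.033 -0.56 ] turn shares [-0.0013  0.002   0.0002] deg 0.9
```

View pics/w15.png

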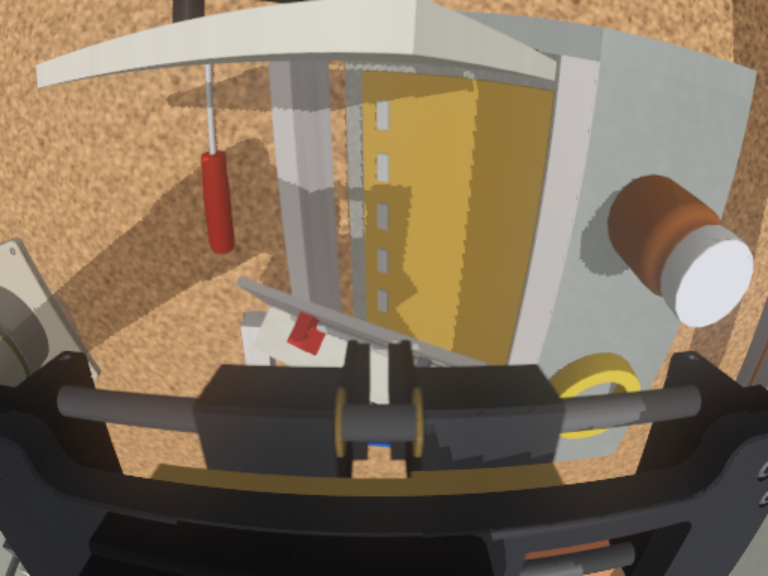

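View pics/s15.png

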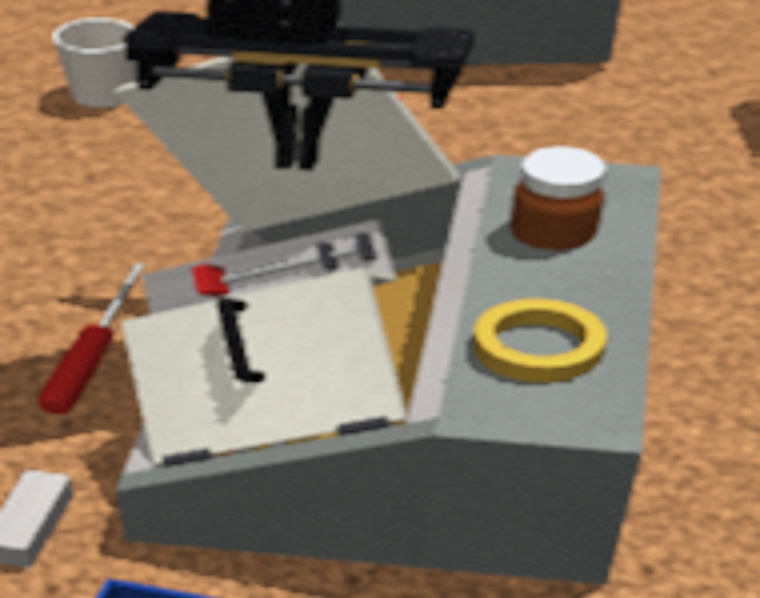

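The fingers hang left of the tongue, whose edge is near (380,335) in the wrist view. Down a little further to the left.

```bash
python3 -m inch '[[[0.08,0.03,-0.14,0,0,0,1],[0.19,0.03,-0.35,0,0,0,1],[0.3,0.025,-0.56,0,0,0,1],[0.3,0.025,-0.56,0,0,0,1],[0.3,0.025,-0.56,0,0,0,1]]]' 35; python3 - <<'E'
from h import *
cur(-1,8.5,.45)
s,Rn=tool(); p0=s['ee_pos']
for y,n,f in ((0,58,.35),(-34,95,.4),(-51,112,.4),(-68,128,.45),(-100,146,.5)):
    print(y,n,((face(50,y,n)-p0)/.12).round(3),((vert(f)*Rn.inv()).as_rotvec()/2/np.pi).round(4))
E
```

```text
time: 15.3
ee_pos: [0.5942, 0.0827, 0.1932]
eef_rot: [-0.466, -0.374, 0.62, -0.509]
ft_force: [0.8, -1.0, 0.5]
width: 0.0007
face [49.8 45.3 50. ] tilt -0.331 door 0.085 r 204.8 w 0.0007 F [ 0.8 -1.   0.5] t 15.3 q [-0.71  0.41  0.47  1.51  0.08  1.39 -0.5 ]
0 58 [-0.108 -0.363  0.059] [-0.0089  0.0035  0.0001]
-34 95 [-0.316 -0.609  0.326] [-0.0167  0.0051  0.0001]
-51 112 [-0.414 -0.734  0.448] [-0.0167  0.0051  0.0001]
-68 128 [-0.508 -0.859  0.564] [-0.0245  0.0067  0.    ]
-100 146 [-0.635 -1.105  0.694] [-0.0323  0.0083 -0.    ]
```

Pushing the door's underside, up to (−34,95) first.

```bash
python3 -m inch '[[[-0.05,-0.18,0.03,-0.004,0.0015,0,1],[-0.108,-0.36,0.06,-0.009,0.003,0,1],[-0.17,-0.44,0.14,-0.011,0.0035,0,1],[-0.24,-0.53,0.23,-0.014,0.0045,0,1],[-0.316,-0.61,0.326,-0.017,0.005,0,1]]]' 35; python3 - <<'E'
from h import *
cur(-1,8.5,.45)
cv2.imwrite("pics/s16.png",cv2.resize(camera("side")[90:300,160:350,::-1],None,fx=4,fy=2.85))
s,Rn=tool(); p0=s['ee_pos']
for y,n,f in ((-51,112,.4),(-68,128,.45),(-84,138,.48),(-100,146,.5),(-108,146,.5)):
    print(y,n,((face(50,y,n)-p0)/.12).round(3),((vert(f)*Rn.inv()).as_rotvec()/2/np.pi).round(4))
E
```

```text
time: 15.8
ee_pos: [0.5561, 0.0086, 0.2332]
eef_rot: [-0.429, -0.348, 0.646, -0.527]
ft_force: [2.1, 1.6, -1.1]
width: 0.0003
face [ 50.5 -35.   95.8] tilt -0.455 door 0.521 r 155.9 w 0.0003 F [ 2.1  1.6 -1.1] t 15.8 q [-0.73  0.31  0.51  1.58  0.22  1.47 -0.47]
-51 112 [-0.092 -0.103  0.101] [0.0005 0.0004 0.0003]
-68 128 [-0.186 -0.229  0.217] [-0.0073  0.0021  0.0003]
-84 138 [-0.254 -0.351  0.289] [-0.012   0.003   0.0003]
-100 146 [-0.313 -0.475  0.347] [-0.0151  0.0037  0.0003]
-108 146 [-0.327 -0.54   0.347] [-0.0151  0.0037  0.0003]
```

View pics/s16.png

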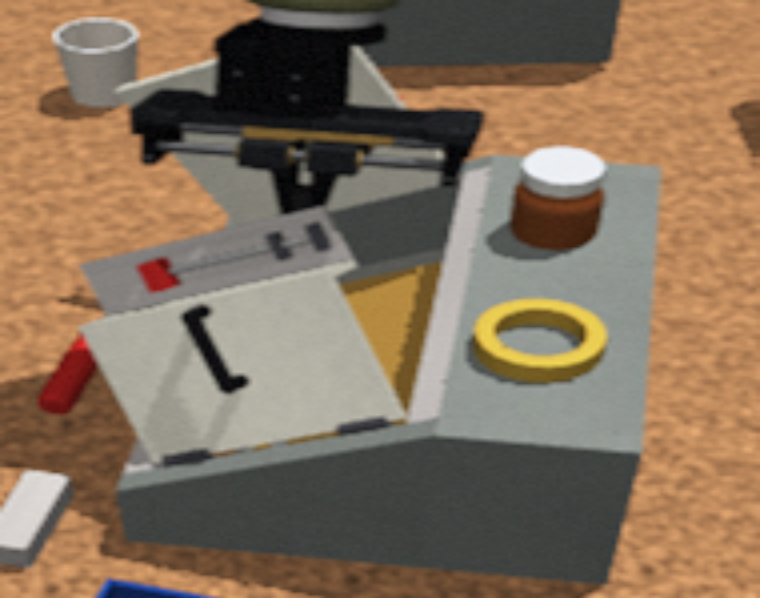

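The push opens the door as planned. I'll continue to (−105,146).

```bash
python3 -m inch '[[[-0.09,-0.1,0.1,0,0,0,1],[-0.14,-0.165,0.16,-0.004,0.001,0,1],[-0.186,-0.23,0.217,-0.007,0.002,0,1],[-0.22,-0.29,0.255,-0.009,0.0025,0,1],[-0.254,-0.35,0.289,-0.012,0.003,0,1],[-0.285,-0.41,0.32,-0.0135,0.0033,0,1],[-0.313,-0.475,0.347,-0.015,0.0037,0,1],[-0.325,-0.53,0.347,-0.015,0.0037,0,1]]]' 35; python3 - <<'E'
from h import *
cur(-1,8.5,.45)
cv2.imwrite("pics/s17.png",cv2.resize(camera("side")[90:300,160:350,::-1],None,fx=4,fy=2.85))
cv2.imwrite("pics/w17.png",cv2.resize(camera("wrist")[:,:,::-1],None,fx=1.5,fy=1.5))
E
```

```text
time: 16.65
ee_pos: [0.5172, -0.0546, 0.2729]
eef_rot: [-0.395, -0.323, 0.667, -0.542]
ft_force: [-0.1, 2.9, 1.2]
width: 0.0002
face [  48.4 -104.8  142.8] tilt -0.563 door 1.061 r 156.9 w 0.0002 F [-0.1  2.9  1.2] t 16.65 q [-0.74  0.2   0.54  1.64  0.35  1.54 -0.46]
```

View pics/s17.png

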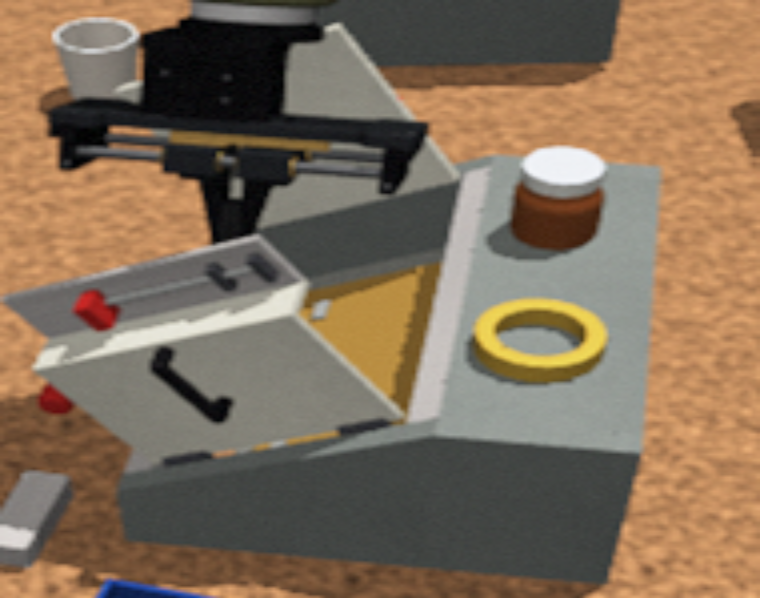

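View pics/w17.png

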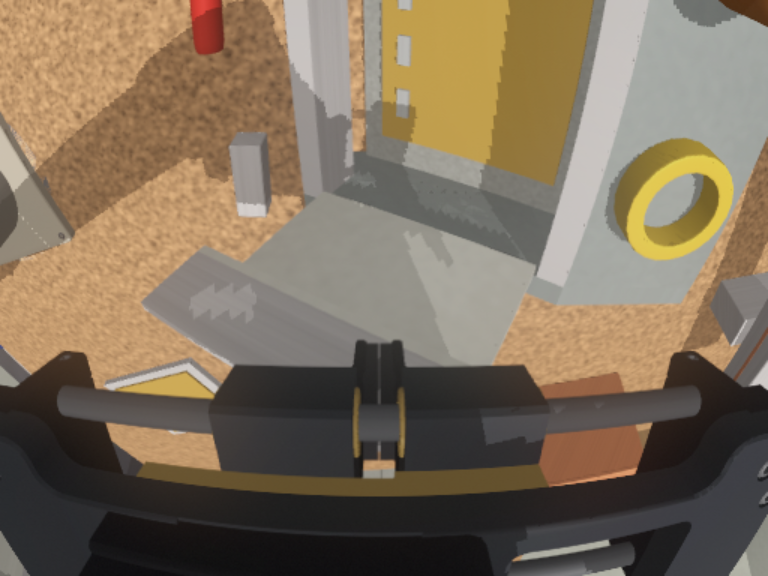

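```bash
python3 - <<'E'
from h import *
c=get_calibration("side")
for t in (1.1,1.2,1.3,1.4,1.5,1.6):
    P=lambda s,r,d:((proj(c,face(s,-149+r*np.cos(t)+d*np.sin(t),r*np.sin(t)-d*np.cos(t)))[0]-[160,90])*[4,2.85]).round()
    print(t,P(-85,124,0),P(85,124,0),P(-85,170,34),P(85,170,34))
E
```

```text
1.1 [ 72. 328.] [320. 272.] [ 69. 264.] [312. 205.]
1.2 [ 62. 333.] [312. 278.] [ 53. 267.] [299. 208.]
1.3 [ 53. 341.] [305. 285.] [ 38. 273.] [286. 213.]
1.4 [ 44. 350.] [299. 294.] [ 23. 280.] [274. 220.]
1.5 [ 37. 360.] [294. 304.] [  9. 290.] [264. 229.]
1.6 [ 31. 371.] [289. 316.] [ -3. 302.] [254. 241.]
```

The edges at (38,367), (296,315), (7,298) and (258,237) put the passive door at about 1.55 rad. I'll back away left and up, and check both doors.

```bash
python3 -m inch '[[[0.03,0.15,0,0,0,0,1],[0.05,0.3,0.1,0,0,0,1],[0.05,0.45,0.4,0,0,0,1],[0.03,0.55,0.8,0,0,0,1],[0.03,0.55,1,0,0,0,1],[0.03,0.55,1,0,0,0,1],[0.03,0.55,1,0,0,0,1]]]' 35; python3 - <<'E'
from h import *
cur(-1,8.5,.45)
c=get_calibration("side")
cv2.imwrite("pics/s18.png",cv2.resize(camera("side")[90:300,160:350,::-1],None,fx=4,fy=2.85))
cv2.imwrite("pics/c18.png",cv2.resize(camera("scene")[80:300,80:440,::-1],None,fx=2.2,fy=2.2))
k=get_calibration("scene")
for t in (1.4,1.5,1.6,1.7):
    p=lambda s,r:face(s,149-r*np.cos(t),r*np.sin(t)); q=lambda s,r:face(s,-149+r*np.cos(t),r*np.sin(t))
    print(t,[((proj(c,p(s,170))[0]-[160,90])*[4,2.85]).round() for s in (-85,85)],[((proj(k,p(s,170))[0]-[80,80])*2.2).round() for s in (-85,85)],'pas',[((proj(k,q(s,124))[0]-[80,80])*2.2).round() for s in (-85,85)])
E
```

```text
time: 17.45
ee_pos: [0.5213, 0.0128, 0.3922]
eef_rot: [-0.395, -0.324, 0.667, -0.542]
ft_force: [-0.0, 0.2, -0.2]
width: 0.0003
face [ 99.7 -38.  251. ] tilt -0.562 door 0.953 r 282.0 w 0.0003 F [-0.   0.2 -0.2] t 17.45 q [-0.81  0.21  0.51  1.38  0.34  1.81 -0.45]
1.4 [array([104., 119.]), array([329.,  56.])] [array([530.,  67.]), array([506.,  68.])] pas [array([307.,  67.]), array([246.,  68.])]
1.5 [array([109., 106.]), array([332.,  43.])] [array([547.,  68.]), array([525.,  69.])] pas [array([297.,  64.]), array([234.,  64.])]
1.6 [array([115.,  95.]), array([336.,  32.])] [array([563.,  71.]), array([544.,  72.])] pas [array([287.,  61.]), array([223.,  61.])]
1.7 [array([122.,  86.]), array([341.,  22.])] [array([578.,  75.]), array([563.,  78.])] pas [array([277.,  60.]), array([211.,  60.])]
```

View pics/s18.png

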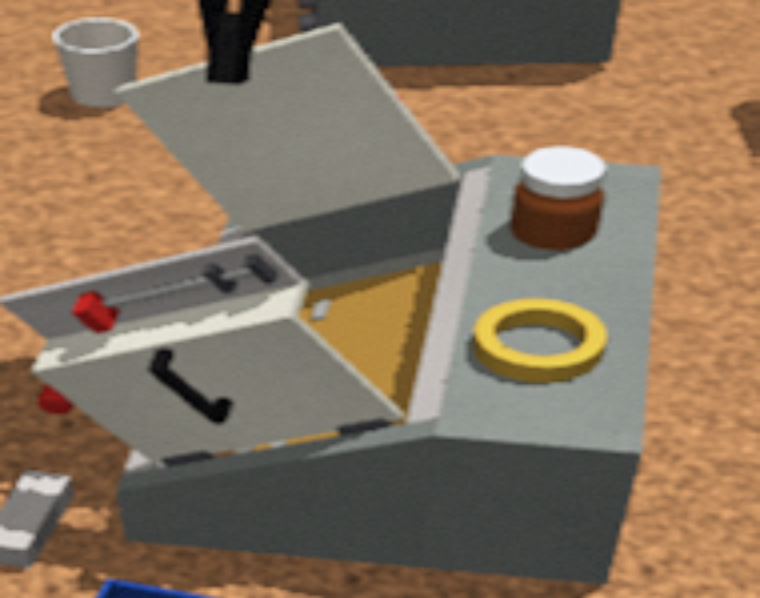

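View pics/c18.png

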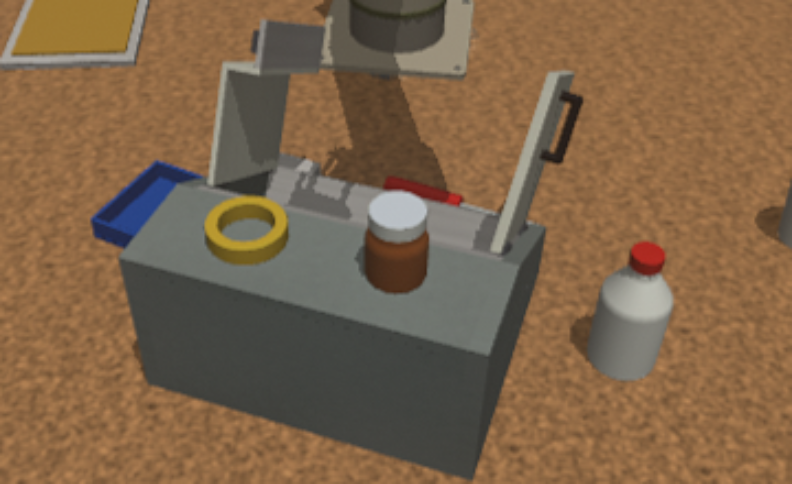

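Active door edges are at (118,90) and (340,25) in the side crop, about 1.65 rad; the passive door is at about 1.55. The bolt is drawn, bystanders are in place, and the arm is clear. Handing in.

```bash
python3 -c "
from bench import *
s=read_state();print(s['ft_force'],abs(s['joint_vel']).max());print(close_job())"
```

```text
[-0.28769429 -0.85114069  0.26705206] 0.0035055063605048797
the job is handed in; nothing more can be done
None
```

The job is done and handed in at about 17.5 s of the 64 s allowed: both doors stand wide open with the bolt drawn. `close_job()` gave no verdict.

- **Active door:** I swung it open by its handle. In the last picture its edges put it at about 1.65 rad.
- **Bolt:** I pinched the tab and drew it 29 mm down the slope, until the force rose with no further movement. The last side picture still shows it drawn.
- **Passive door:** I opened it by its handle to about 0.7 rad. Joint 2 was then nearing its limit, so I let go and pushed the door's underside with shut fingertips. It stands at about 1.55 rad.
- **Clearance:** The gripper was well clear before hand-in, with contact force under 1 N and the arm still. Every bystander visible in the last pictures was upright and looked to be where it started. I checked this by eye and did not measure it, and most of the screwdriver was hidden behind the passive door in the last side view.

No check failed or disagreed.

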